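# Lay the upright module down in its test cradle and swing the hold-down bar over it

## Robot

A 7-joint arm with a two-finger parallel gripper is mounted at the origin on the work surface. World frame = base frame: x ahead of the robot, y to its left, z up, the work surface at z = 0. Lengths are in m, angles in rad, forces in N, time in s.
With the tool pointing down it reaches from about 0.425 to 0.925 m from the base axis. Payload 6.8 kg.
Tool frame: the origin (TCP) lies on the mounting face of the last link; the fingertips stand 173 mm ahead of it and the grasp point (between the pads) lies 155 mm ahead of it; z points along the fingers, y is the direction in which the jaws open and shut (so a half turn about z gives the same grasp; the last joint's range is limited). The gripper opens to 85 mm and grips with 20 to 120 N. Pads are 22 mm wide; open, the fingers measure 114 mm over their backs; the gripper's body (76 mm by 85 mm) begins 54 mm behind the grasp point. The pads swing forward as they close: fully open they stand 13 mm farther back than shut.
Start: joints at [-1.342, 0.477, 0.022, 1.555, -0.011, 1.109, -0.083], TCP at [0.223, 0.637, 0.405] pointing down, gripper open.
Joint ranges: [-2.96, 2.96], [-0.34, 2.1], [-1.41, 1.46], [0.24, 2.44], [-1.37, 4.51], [0.17, 1.92], [-2.96, 2.96]. Speed limits (rad/s): [2.39, 2.39, 3.14, 3.14, 3.14, 3.14, 3.14].

## Interface

Orientations are given as a unit quaternion [w, x, y, z].
In Python, from station import sensors, read_camera, bot gives the robot as it stands. The module is installed in compiled form; this text tells all that it offers.
- The arm moves only by the tool play_rows, never from a script. Its argument "commands" is a list of rows, each a list of 4 numbers: the shift along the tool's x, y, z in m, then the turn about the tool's z in degrees. A call has 1 to 20 rows; each row shifts and turns the commanded pose from where the row before left it, along the tool's axes as they then stand; what a row does not reach is not made up. A row lasts 1/10 s, in which the tool goes at most 50 mm and 8.59 degrees, less where a joint would pass 70% of its speed; a pose out of reach is approached as far as the arm can. A call with a gripper value outside its range is refused whole. "claw" is the finger opening in m, from 0 to 0.0854, set as the call begins (left out, the last holds). The fingers move at their own pace and stop on an object; "force" is the grip in N (left out, the last holds). Time passes only in rows, so rows that do not move let the fingers close. It gives the time, the measured TCP pose, the force and the opening at its end, in the units of the state.
- sensors.get_obs(): the state, without advancing time (a new reading comes with each control period).
- read_camera(name): name is "scene" or "top"; returns a dict with "frame" (400x640x3 uint8, blue, green, red), "depth" (400x640 float32, m along the optical axis (not along the pixel's ray), 0 where there is no reading), "fx", "fy", "cx", "cy" (pixels), "rvec" (rotation vector, rad) and "tvec" (3), from world to camera coordinates, as OpenCV has them. Camera axes: x right, y down, z forward; pixel columns grow to the right and rows downward; lengths in m; the calibration is good to about 2 mm. A picture is of the moment at which its call begins.
- bot.hand_in(): hands the job in, once; it reports no verdict.
The state is a dict: "t": time; "q": joint angles; "joint_vel": joint speeds; "joint_torque": joint torques, N m; "eef_pos": TCP position; "tool_rot": TCP orientation; "contact_force": force on the tool from outside, world axes, zero at the start; "torque": the same for the moment, N m; "gripper_width": opening from 0.0 (shut) to 1.0 (fully open).
Only numpy, scipy, OpenCV 4.12 (cv2) and the standard library are available. Lean on these libraries where they do the work, as an engineer would, in place of code of your own. Each camera call takes 0.05 s, during which the arm holds its last target.

## Task

Without gripping anything, gently push over the black module that stands at one end of the aluminium test cradle so that it falls over into the empty length of the tray, with its round port facing up. Then push the steel hold-down bar over from its open position until it lies level across the module. Do not pinch or lift the module, do not strike or press it hard, and leave the other things on the bench where they are.

Things in the scene. Friction and masses are not known exactly. Their poses are not given: they have to be found in the camera images.
- cradle: Fixed aluminium tray, 180 mm long (x) by 88 mm wide (y), lined in grey rubber; walls 14 mm high, 5 mm thick, floor 5 mm thick. Origin: centre of the underside, on the bench; z up. The module stands near its -x end; the rest is the empty bed. Beside the +y wall two posts (x 9 and 41 mm, y 45 to 61 mm, 56 mm high) carry the bar's hinge, whose axis runs along x at y 53, z 49.5 mm.
- module: Loose black plastic box, 40 mm thick (x), 60 mm wide (y), 100 mm tall (z), 0.25 to 0.5 kg, evenly weighted, standing on a small end on the tray floor, axes within 0.05 rad of the cradle's. Origin: centre of that end. Pushed high on its -x face (round port) towards +x, it tips and, past a lean of 0.38 rad, falls into the bed port up, its z axis then along the cradle's +x.
- module_port (a point): Centre of the round steel port (22 mm across, 2 mm proud), on the module's -x face, 28 mm above its foot. About 45 mm above the bench when the module lies as wanted.
- module_heel (a point): Middle of the module's lower +x edge, about which it tips; 5 mm above the bench (on the tray floor) at the start, while it tips and when it lies.
- bar (a joint): Steel hold-down bar: 0 = level across the tray (hard stop; underside 46.5 mm above the bench, 1.5 mm clear of the lying module), 1.57 = upright, more = leaning outwards (starts at 1.75 to 2.1, stop 2.3). 24 mm wide along the cradle's x, centred at x 25 mm, 6 mm thick. Its hinge is stiff: it stays where it is left and takes 1 to 2 N near the tip all the way down.
- bar_tip (a point): Middle of the free end of the hold-down bar, 88 mm from the hinge axis.
- spool: Bystander: metal solder spool standing on its flange, 54 mm across, 36 mm high; origin at the centre of its underside.
- bottle: Bystander: small white flux bottle with a black cap, 36 mm across, 85 mm high; origin at the centre of its underside.
- screwdriver: Bystander: screwdriver with an orange handle lying on the bench, handle to its -x; origin under its middle.
- mouse: Bystander: black computer mouse, 100 x 58 x 32 mm, lying on the bench; origin at the centre of its underside.

How it is judged:
By the outcome, as a careful person would: the job done as asked, in the order asked, and still so for the second after the job is handed in, with the robot touching nothing.
It also fails if it takes over 42 s, if anything falls off the work surface, if the arm or the gripper's body presses on something with over 40 N, if the wrist force passes 120 N, or if a joint passes its speed limit or range.

## Working session

There is one attempt and no reset: what is moved stays moved. The work goes in short steps, Python scripts to look and compute and a tool call to move; the robot and the scene stay as the last step left them, time stands still between calls to the robot, and variables do not carry over. Pictures are saved under pics/ and viewed, and the job is handed in when it is done.

Besides the shell and the picture viewer there is one more tool, called after ">>>" by a JSON object that holds its "op" and its "data", one argument or row to a line. play_rows: Moves the arm, as the interface text tells. Its arguments: {"type":"object","properties":{"commands":{"type":"array"},"claw":{"type":"number"},"force":{"type":"number"}},"required":["commands"]}

```bash
mkdir -p pics
cat > h.py <<'E'
import numpy as np,cv2
from station import sensors, read_camera, bot
def cam(n,f=None):
    c=read_camera(n)
    if f: cv2.imwrite('pics/'+f,c['frame'])
    return c
def world(c,u,v,d=None):
    d=c['depth'][int(v),int(u)] if d is None else d
    R=cv2.Rodrigues(np.array(c['rvec'],float))[0]
    p=np.array([(u-c['cx'])/c['fx']*d,(v-c['cy'])/c['fy']*d,d])
    return R.T@(p-np.array(c['tvec']).ravel())
def cloud(c):
    v,u=np.mgrid[0:400,0:640]; d=c['depth']
    R=cv2.Rodrigues(np.array(c['rvec'],float))[0]
    p=np.stack([(u-c['cx'])/c['fx']*d,(v-c['cy'])/c['fy']*d,d],-1)
    return (p-np.array(c['tvec']).ravel())@R
def proj(c,P):
    return cv2.projectPoints(np.array(P,float).reshape(-1,3),np.array(c['rvec'],float),np.array(c['tvec'],float),np.array([[c['fx'],0,c['cx']],[0,c['fy'],c['cy']],[0,0,1]],float),None)[0].reshape(-1,2)
E
python3 - <<'E'
from h import *
a=cam('scene','s0.png');b=cam('top','t0.png')
import pickle;pickle.dump((a,b),open('c0.pkl','wb'))
np.set_printoptions(precision=4,suppress=True)
for c in(a,b):
  R=cv2.Rodrigues(np.array(c['rvec'],float))[0];print(-R.T@np.array(c['tvec']).ravel(),R[2],c['fx'])
o=sensors.get_obs()
for k in o:print(k,np.round(o[k],4))
E
```

```text
[1.3008 0.2063 0.8963] [-0.6349 -0.2359 -0.7357] 403.57702980021577
[ 0.4599 -0.0556  0.9461] [ 0.11    0.0276 -0.9935] 368.32332986917737
t 0.1
q [-1.3421  0.4777  0.0224  1.5563 -0.0115  1.1093 -0.0831]
joint_vel [-0.0015 -0.0008 -0.0003 -0.0037  0.     -0.0006 -0.0002]
joint_torque [  0.0038 -59.7768   1.6133 -28.1956   0.0128   0.0051  -0.    ]
eef_pos [0.223  0.6369 0.4038]
tool_rot [-0.0001  0.1676  0.9859 -0.0008]
contact_force [-1.0093  0.539   0.3262]
torque [-0.0006  0.0231 -0.0496]
gripper_width 1.0003
```

View pics/s0.png

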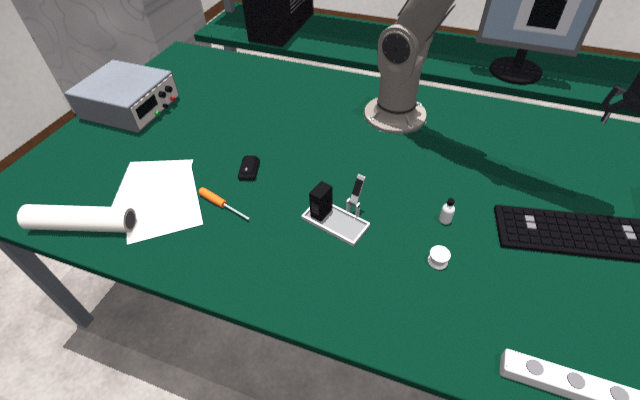

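View pics/t0.png

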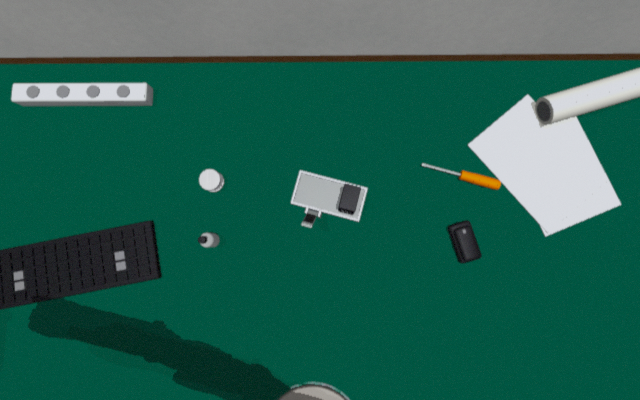

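Run:
```python
from h import *
import pickle;a,b=pickle.load(open('c0.pkl','rb'))
cv2.imwrite('pics/t0c.png',cv2.resize(b['frame'][155:245,270:390],None,fx=6,fy=6,interpolation=cv2.INTER_CUBIC))
cv2.imwrite('pics/s0c.png',cv2.resize(a['frame'][165:255,290:385],None,fx=6,fy=6,interpolation=cv2.INTER_CUBIC))
np.set_printoptions(precision=4,suppress=True)
W=cloud(b)
for (u,v) in [(210,180),(209,240),(330,180),(350,195),(480,180),(465,240)]:print(u,v,W[v,u])
```

```text
210 180 [0.6176 0.2604 0.0403]
209 240 [0.4673 0.249  0.0624]
330 180 [ 0.6225 -0.041   0.0154]
350 195 [ 0.5719 -0.0885  0.1058]
480 180 [ 0.6219 -0.4176  0.0236]
465 240 [ 0.4717 -0.3724  0.0316]
```

View pics/t0c.png

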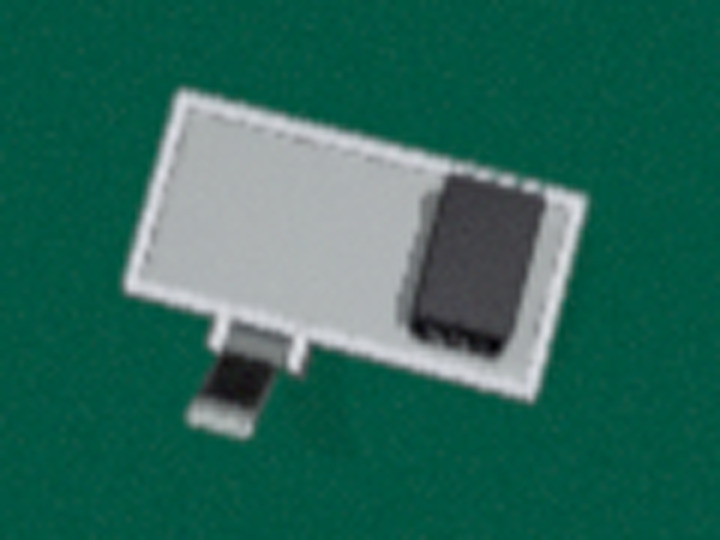

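View pics/s0c.png

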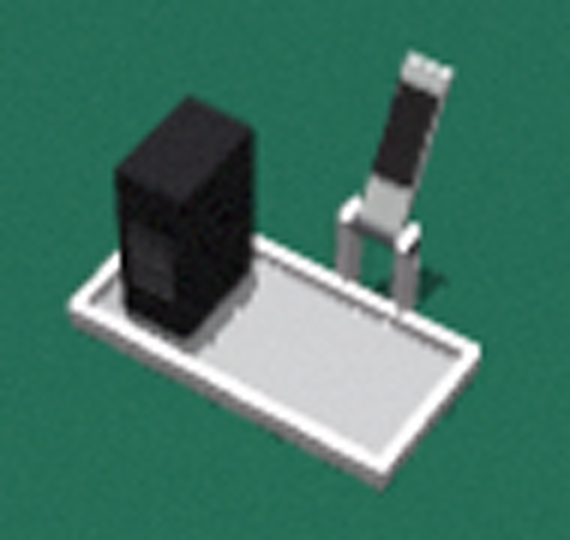

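```bash
cat >> h.py <<'E'
def ray(c,u,v,z):
    p0=world(c,u,v,0.);p1=world(c,u,v,1.);t=(z-p0[2])/(p1[2]-p0[2]);return p0+t*(p1-p0)
E
python3 - <<'E'
from h import *
import pickle;a,b=pickle.load(open('c0.pkl','rb'))
np.set_printoptions(precision=4,suppress=True)
W=cloud(b);print('bench',np.median(W[300:320,300:400,2]), 'tray',np.median(W[185:195,310:330,2]),'A',np.median(cloud(a)[260:280,250:300,2]))
def corners(c,px,s,o,z): return np.array([ray(c,u/s-.5+.5/s+o[0],v/s-.5+.5/s+o[1],z) for u,v in px])
for z in(.014,):
  for nm,P in(('top',corners(b,[(180,90),(587,195),(535,400),(125,290)],6,(270,155),z)),('scene',corners(a,[(382,475),(72,303),(255,236),(480,350)],6,(290,165),z))):
    print(nm,P[:,:2].tolist());print(P.mean(0),[np.linalg.norm(P[i]-P[i-1]) for i in range(4)])
    ex=P[0]-P[1]if nm=='top' else P[0]-P[1]; ex2=P[3]-P[2]
    print(np.degrees(np.arctan2(ex[1],ex[0])),np.degrees(np.arctan2(ex2[1],ex2[0])))
M=corners(b,[(448,173),(546,190),(507,338),(413,320)],6,(270,155),.105)
print(M.mean(0),[np.linalg.norm(M[i]-M[i-1]) for i in range(4)]);
for i,j in((0,1),(3,2)):
  e=M[i]-M[j];print(np.degrees(np.arctan2(e[1],e[0])))
m=W[W[...,2]>.09];m=m[(m[:,0]>.4)&(abs(m[:,1])<.3)&(m[:,2]<.12)];print(len(m),m.mean(0),m.min(0),m.max(0))
M=corners(a,[(187,95),(255,130),(185,202),(117,170)],6,(290,165),.105);print(M.mean(0),[np.linalg.norm(M[i]-M[i-1]) for i in range(4)])
E
```

```text
bench 0.00021037655712532273 tray 0.005886056052451481 A -0.0015531663045010046
top [[0.6498345644018481, 0.03762806386806919], [0.604681988535519, -0.13651920026855546], [0.5173272059900118, -0.11418072149503566], [0.5632798347778178, 0.05983035847070754]]
[ 0.5838 -0.0383  0.014 ] [np.float64(0.0893569421248921), np.float64(0.17990559945047824), np.float64(0.09016576771418212), np.float64(0.17997638746056158)]
75.46453215371344 75.20710431347685
scene [[0.6508358953037734, 0.03877291200124455], [0.6017550960498562, -0.13384521435720614], [0.5304512636024719, -0.06500680087617494], [0.5643789190064972, 0.06040682513410847]]
[ 0.5869 -0.0249  0.014 ] [np.float64(0.08912258382648074), np.float64(0.1794601415437572), np.float64(0.09911086566199531), np.float64(0.1299217587252479)]
74.12787041409851 74.862335014248
[ 0.5672 -0.087   0.105 ] [np.float64(0.058423770479982116), np.float64(0.03816668852132785), np.float64(0.05906865382938158), np.float64(0.03647888816508533)]
80.16604123780488
79.34206153083534
521 [ 0.5591 -0.0753  0.105 ] [ 0.5064 -0.1117  0.09  ] [0.5982 0.018  0.12  ]
[ 0.5687 -0.0852  0.105 ] [np.float64(0.05832099839436933), np.float64(0.039642422354585156), np.float64(0.05591866013695966), np.float64(0.037390731114051924)]
```

>>> {"op": "play_rows", "data": {
  "commands": [
    [-0.02, -0.012, 0, 0],
    [-0.032, -0.019, 0, 0],
    [-0.032, -0.019, 0, 0],
    [-0.032, -0.019, 0, 0],
    [-0.032, -0.019, 0, 0],
    [-0.032, -0.019, 0, 0],
    [-0.032, -0.019, 0, 0],
    [-0.032, -0.019, 0, 0],
    [-0.032, -0.019, 0, 0],
    [-0.032, -0.019, 0, 0],
    [-0.032, -0.019, 0, 0],
    [-0.032, -0.019, 0, 0],
    [-0.032, -0.019, 0, 0],
    [-0.032, -0.019, 0, 0],
    [0, 0, 0, 0]
  ],
  "claw": 0,
  "force": 20
}}

```text
t: 1.6
eef_pos: [0.5521, 0.2427, 0.4045]
tool_rot: [0.001, 0.172, 0.985, -0.001]
contact_force: [0.5, -0.4, -0.8]
gripper_width: -0.001
```

```bash
cat >> h.py <<'E'
C0=np.array([.584,-.038]);YAW=np.radians(75.2)
EX=np.array([np.cos(YAW),np.sin(YAW)]);EY=np.array([-EX[1],EX[0]])
from scipy.spatial.transform import Rotation as Ro
def st():
    o=sensors.get_obs();w,x,y,z=o['tool_rot'];R=Ro.from_quat([x,y,z,w]).as_matrix();p=np.array(o['eef_pos'])
    tip=p+R[:,2]*.173;d=tip[:2]-C0
    print('t',o['t'],'tip',np.round(tip,4),'local',np.round([d@EX,d@EY],4),'toolY yaw',np.round(np.degrees(np.arctan2(R[1,1],R[0,1])),2),'F',np.round(o['contact_force'],2),'g',o['gripper_width'],'q',np.round(o['q'],2))
    return tip,R
def go(lx,ly,z):
    tip,R=st();t=np.r_[C0+lx*EX+ly*EY,z];print('need tool shift',np.round(R.T@(t-tip),4))
E
python3 - <<'E'
from h import *
go(-.115,.003,.16)
E
```

```text
t 1.6 tip [0.5524 0.2421 0.2315] local [0.2627 0.1021] toolY yaw 70.19 F [ 0.46 -0.35 -0.8 ] g -0.001449668374215557 q [-0.67  0.36  0.19  1.75 -0.07  1.04  0.78]
need tool shift [-0.1315 -0.3674  0.0728]
```

>>> {"op": "play_rows", "data": {
  "commands": [
    [-0.013, -0.037, 0, 0],
    [-0.013, -0.037, 0, 0],
    [-0.013, -0.037, 0, 0],
    [-0.013, -0.037, 0, 0],
    [-0.013, -0.037, 0, 0],
    [-0.013, -0.037, 0, 0],
    [-0.013, -0.037, 0, 0],
    [-0.013, -0.037, 0, 0],
    [-0.013, -0.037, 0, 0],
    [-0.014, -0.035, 0, 0],
    [0, 0, 0.01, 8.5],
    [0, 0, 0.01, 8.5],
    [0, 0, 0.01, 8.5],
    [0, 0, 0.01, 8.5],
    [0, 0, 0.01, 8.5],
    [0, 0, 0.01, 8.5],
    [0, 0, 0.01, 8.5],
    [0, 0, 0, 8.5],
    [0, 0, 0, 8.5],
    [0, 0, 0, 6.5]
  ]
}}

```text
t: 3.6
eef_pos: [0.5509, -0.1412, 0.3342]
tool_rot: [-0.0, 0.78, 0.625, -0.0]
contact_force: [0.7, 0.9, -0.5]
gripper_width: 0.004
```

Run:
```python
from h import *
go(-.115,.003,.085)
a=cam('scene','s1.png');b=cam('top','t1.png')
cv2.imwrite('pics/s1c.png',cv2.resize(a['frame'][135:255,270:390],None,fx=5,fy=5,interpolation=cv2.INTER_CUBIC))
import pickle;a,b=pickle.load(open('c0.pkl','rb'))
# module yaw from depth: top-face pixels
W=cloud(b);m=(abs(W[...,2]-.105)<.006)&(abs(W[...,0]-.568)<.05)&(abs(W[...,1]+.087)<.045)
r=cv2.minAreaRect(W[m][:,:2].astype(np.float32)*1000);print(r)
M=np.array([ray(b,u/6-.42+270,v/6-.42+155,.105) for u,v in [(448,173),(546,190),(507,338),(413,320)]])
for i,j in((3,0),(2,1)):
  e=M[i]-M[j];print(np.degrees(np.arctan2(e[1],e[0]))-90)
```

```text
t 3.6 tip [ 0.5507 -0.1412  0.1612] local [-0.1082  0.0058] toolY yaw -12.58 F [ 0.68  0.9  -0.49] g 0.0038309995044947527 q [-0.36  0.45  0.65  1.91 -0.34  0.89  0.24]
need tool shift [-0.0069  0.0026  0.0762]
((566.271484375, -86.93601989746094), (39.47455978393555, 59.69441223144531), 75.8043441772461)
76.8486795276294
75.2398611633028
```

View pics/s1c.png

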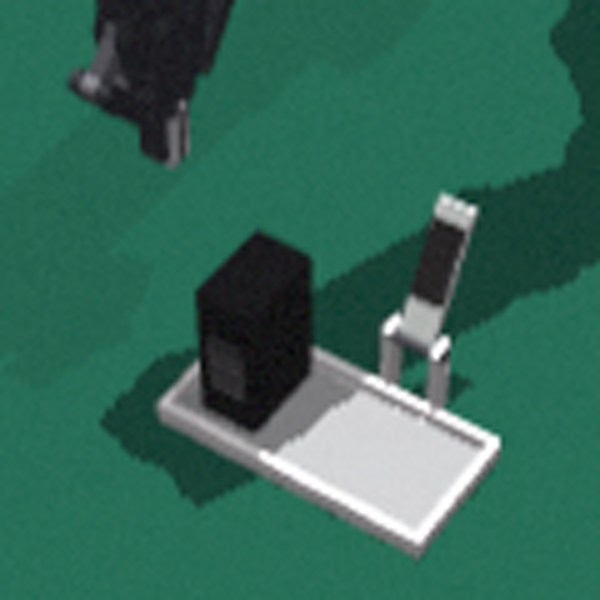

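>>> {"op": "play_rows", "data": {
  "commands": [
    [-0.003, 0.001, 0.015, -1],
    [-0.002, 0.001, 0.02, 0],
    [0, 0, 0.02, 0],
    [0, 0, 0.013, 0],
    [0, 0, 0.008, 0],
    [0.006, 0, 0, 0],
    [0.006, 0, 0, 0],
    [0.004, 0, 0, 0],
    [0.003, 0, 0, 0],
    [0.003, 0, 0, 0],
    [0.003, 0, 0, 0],
    [0.003, 0, 0, 0]
  ]
}}

```text
t: 4.9
eef_pos: [0.5575, -0.1197, 0.2588]
tool_rot: [0.0, 0.773, 0.634, 0.0]
contact_force: [0.0, -0.3, -0.0]
gripper_width: 0.001
```

Run:
```python
from h import *
st()
a=cam('scene','s2.png')
cv2.imwrite('pics/s2c.png',cv2.resize(a['frame'][135:255,270:390],None,fx=5,fy=5,interpolation=cv2.INTER_CUBIC))
```

```text
t 4.9 tip [ 0.5575 -0.1197  0.0858] local [-0.0858  0.0047] toolY yaw -11.3 F [ 0.01 -0.28 -0.04] g 0.0008180505787330742 q [-0.33  0.55  0.57  1.96 -0.43  0.75  0.3 ]
```

View pics/s2c.png

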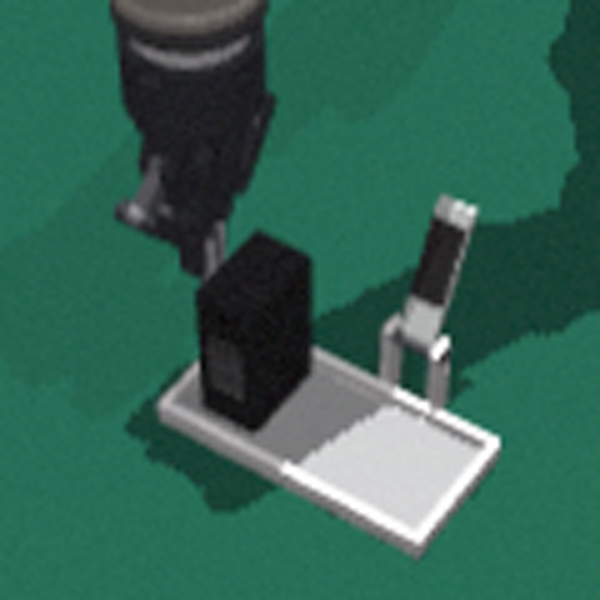

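>>> {"op": "play_rows", "data": {
  "commands": [
    [0.0, 0, 0, 2.3],
    [0.003, 0, 0, 0],
    [0.003, 0, 0, 0],
    [0.003, 0, 0, 0],
    [0.003, 0, 0, 0],
    [0.003, 0, 0, 0]
  ]
}}

```text
t: 5.55
eef_pos: [0.561, -0.1052, 0.2588]
tool_rot: [0.0, 0.786, 0.618, 0.0]
contact_force: [-1.4, -0.1, 1.5]
gripper_width: -0.003
```

Run:
```python
from h import *
st()
a=cam('scene','s3.png')
cv2.imwrite('pics/s3c.png',cv2.resize(a['frame'][135:255,270:390],None,fx=5,fy=5,interpolation=cv2.INTER_CUBIC))
```

```text
t 5.55 tip [ 0.5611 -0.1052  0.0858] local [-0.0708  0.005 ] toolY yaw -13.59 F [-1.43 -0.14  1.5 ] g -0.002852830682118664 q [-0.36  0.55  0.58  1.96 -0.44  0.75  0.24]
```

View pics/s3c.png

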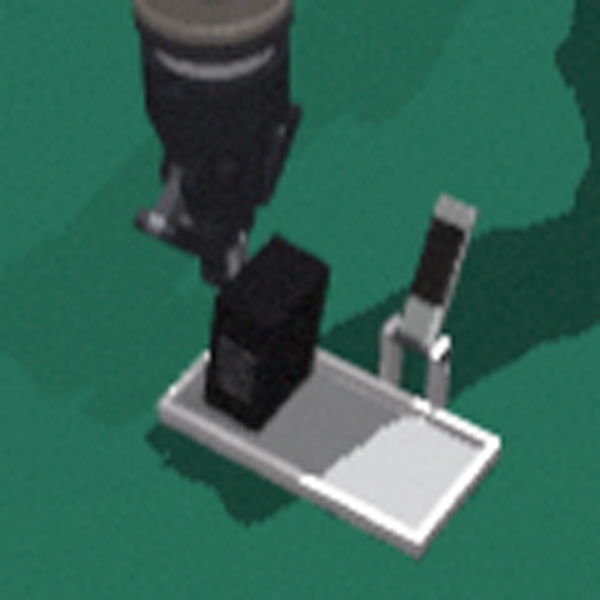

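>>> {"op": "play_rows", "data": {
  "commands": [
    [0.003, 0, 0, 0],
    [0.003, 0, 0, 0],
    [0.003, 0, 0, 0],
    [0.002, 0, 0, 0],
    [0.002, 0, 0, 0],
    [0.002, 0, 0, 0],
    [0.002, 0, 0, 0],
    [0.002, 0, 0, 0],
    [0.002, 0, 0, 0],
    [0.002, 0, 0, 0],
    [0.002, 0, 0, 0],
    [0, 0, 0, 0],
    [0, 0, 0, 0]
  ]
}}

```text
t: 6.9
eef_pos: [0.5668, -0.081, 0.2587]
tool_rot: [-0.0, 0.786, 0.618, -0.0]
contact_force: [0.2, -0.6, 0.4]
gripper_width: 0.002
```

Run:
```python
from h import *
st()
a=cam('scene','s4.png')
cv2.imwrite('pics/s4c.png',cv2.resize(a['frame'][135:255,270:390],None,fx=5,fy=5,interpolation=cv2.INTER_CUBIC))
```

```text
t 6.9 tip [ 0.5668 -0.081   0.0857] local [-0.046   0.0057] toolY yaw -13.6 F [ 0.24 -0.6   0.44] g 0.0015670774184433302 q [-0.41  0.56  0.58  1.95 -0.44  0.76  0.19]
```

View pics/s4c.png

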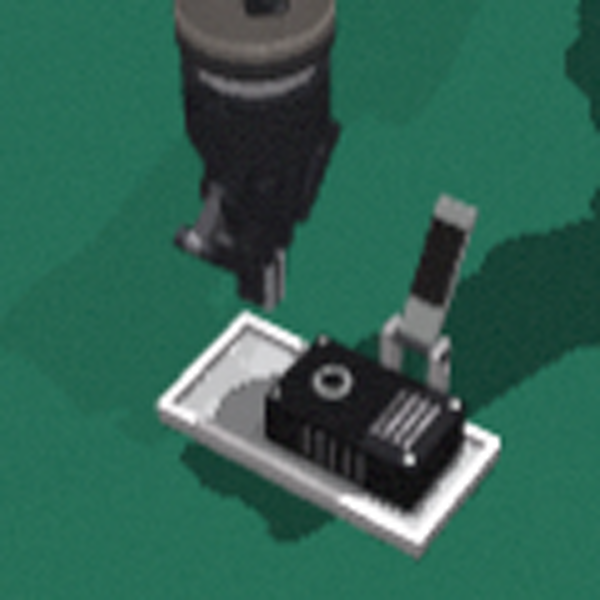

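Run:
```python
from h import *
b=cam('top','t4.png')
cv2.imwrite('pics/t4c.png',cv2.resize(b['frame'][155:245,270:390],None,fx=6,fy=6,interpolation=cv2.INTER_CUBIC))
import pickle;a,b=pickle.load(open('c0.pkl','rb'))
for th in np.arange(1.75,2.15,.05):
  P=np.r_[C0+.025*EX+(.053-.088*np.cos(th))*EY,.0495+.088*np.sin(th)]
  print(round(th,2),np.round((proj(a,P)[0]-[290,165]+.42)*6),np.round((proj(b,P)[0]-[270,155]+.42)*6),np.round(53-88*np.cos(th)))
go(.025,.120,.170)
```

```text
1.75 [403.  81.] [235. 360.] 69.0
1.8 [408.  77.] [232. 371.] 73.0
1.85 [412.  73.] [229. 383.] 77.0
1.9 [417.  70.] [226. 394.] 81.0
1.95 [422.  67.] [224. 405.] 86.0
2.0 [426.  65.] [221. 416.] 90.0
2.05 [430.  63.] [219. 426.] 94.0
2.1 [434.  62.] [216. 437.] 97.0
t 7.0 tip [ 0.5668 -0.0811  0.0857] local [-0.0461  0.0057] toolY yaw -13.61 F [-0.87  0.01  0.13] g -0.0011496043690177042 q [-0.41  0.56  0.58  1.95 -0.44  0.76  0.19]
need tool shift [ 0.0735 -0.1128 -0.0843]
```

View pics/t4c.png

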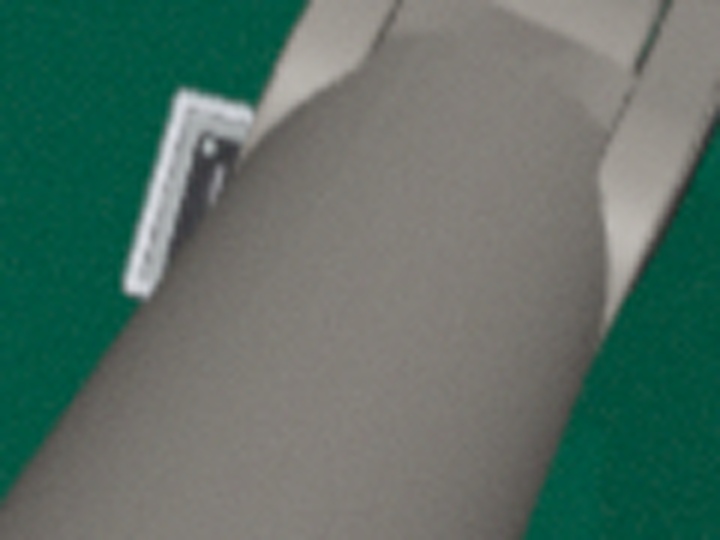

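>>> {"op": "play_rows", "data": {
  "commands": [
    [0, 0, -0.015, 0],
    [0, 0, -0.025, 0],
    [0, 0, -0.03, 0],
    [0, 0, -0.02, 0],
    [0.014, -0.024, 0, 0],
    [0.015, -0.024, 0, 0],
    [0.015, -0.024, 0, 0],
    [0.015, -0.024, 0, 0],
    [0.015, -0.025, 0, 0],
    [0, 0, 0, -8.5],
    [0, 0, 0, -8.5],
    [0, 0, 0, -8.5],
    [0, 0, 0, -8.5],
    [0, 0, 0, -8.5],
    [0, 0, 0, -8.5],
    [0, 0, 0, -8.5],
    [0, 0, 0, -8.5],
    [0, 0, 0, -8.5],
    [0, 0, 0, -8.5]
  ]
}}

```text
t: 8.9
eef_pos: [0.4667, 0.0189, 0.3497]
tool_rot: [0.001, 0.159, 0.987, 0.0]
contact_force: [-0.1, -0.1, 0.2]
gripper_width: -0.003
```

Run:
```python
from h import *
go(.025,.128,.105)
a=cam('scene','s5.png')
b=cam('top','t5.png')
cv2.imwrite('pics/s5c.png',np.hstack([cv2.resize(c['frame'][y:y+120,270:350+40],None,fx=3.3,fy=3.3,interpolation=cv2.INTER_CUBIC) for c,y in((a,135),(b,150))]))
```

```text
t 8.9 tip [0.4669 0.0189 0.1767] local [0.0251 0.1278] toolY yaw 71.7 F [-0.09 -0.09  0.17] g -0.002642128919674879 q [-0.55  0.21  0.43  2.12 -0.12  0.84  1.2 ]
need tool shift [ 0.0003 -0.0001  0.0717]
```

View pics/s5c.png

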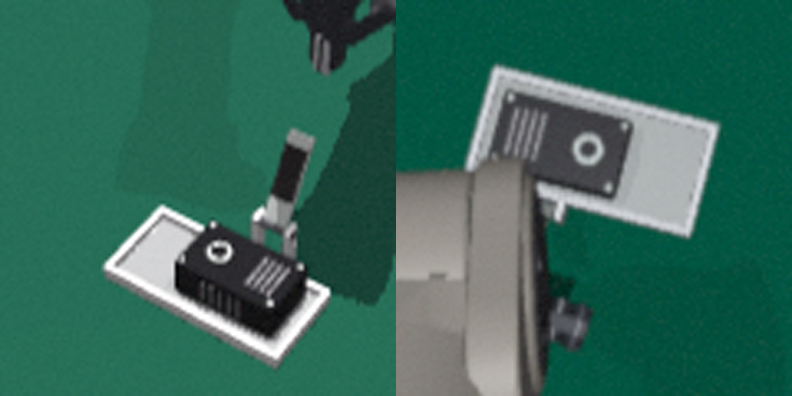

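>>> {"op": "play_rows", "data": {
  "commands": [
    [0, 0, 0.015, -3.5],
    [0, 0, 0.02, 0],
    [0, 0, 0.02, 0],
    [0, 0, 0.014, 0],
    [-0.006, 0, 0, 0],
    [-0.006, 0, 0, 0],
    [-0.005, 0, 0, 0],
    [-0.004, 0, 0, 0],
    [-0.004, 0, 0, 0],
    [-0.004, 0, 0, 0],
    [-0.004, 0, 0, 0],
    [0, 0, 0, 0]
  ]
}}

```text
t: 10.2
eef_pos: [0.499, 0.0106, 0.2798]
tool_rot: [0.0, 0.132, 0.991, -0.0]
contact_force: [0.0, 0.3, 0.7]
gripper_width: -0.0
```

Run:
```python
from h import *
go(.025,.063,.1076)
a=cam('scene','s6.png')
cv2.imwrite('pics/s6c.png',cv2.resize(a['frame'][135:255,270:390],None,fx=5,fy=5,interpolation=cv2.INTER_CUBIC))
```

```text
t 10.2 tip [0.4992 0.0106 0.1068] local [0.0253 0.0944] toolY yaw 74.88 F [0.01 0.31 0.65] g -0.0003367970496962736 q [-0.46  0.38  0.38  2.1  -0.21  0.7   1.37]
need tool shift [-0.0314 -0.0001 -0.0008]
```

View pics/s6c.png

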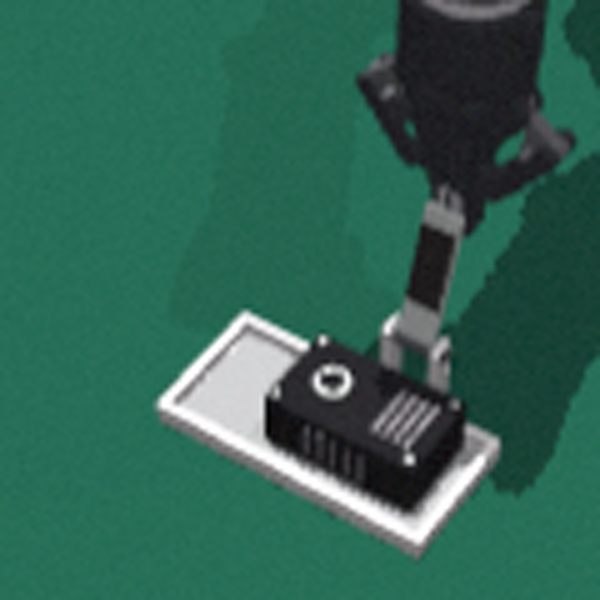

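>>> {"op": "play_rows", "data": {
  "commands": [
    [-0.004, 0, 0, 0],
    [-0.004, 0, 0, 0],
    [-0.004, 0, 0, 0],
    [-0.004, 0, 0, 0],
    [-0.004, 0, 0, 0],
    [-0.004, 0, 0, 0],
    [-0.004, 0, 0, 0],
    [-0.003, 0, 0, 0],
    [-0.004, 0, 0, 0],
    [-0.004, 0, 0, 0],
    [-0.004, 0, 0, 0],
    [-0.004, 0, 0.0005, 0],
    [-0.004, 0, 0.001, 0],
    [-0.004, 0, 0.001, 0]
  ]
}}

```text
t: 11.65
eef_pos: [0.5519, -0.0037, 0.2771]
tool_rot: [-0.0, 0.131, 0.991, -0.0]
contact_force: [-0.8, -0.2, 0.1]
gripper_width: -0.0
```

Run:
```python
from h import *
go(.025,.0278,.100)
a=cam('scene','s7.png')
cv2.imwrite('pics/s7c.png',cv2.resize(a['frame'][135:255,270:390],None,fx=5,fy=5,interpolation=cv2.INTER_CUBIC))
```

```text
t 11.65 tip [ 0.5519 -0.0037  0.1041] local [0.025  0.0398] toolY yaw 74.9 F [-0.77 -0.17  0.11] g -0.00026203622612482914 q [-0.4   0.46  0.37  1.98 -0.24  0.74  1.42]
need tool shift [-0.012   0.0001  0.0041]
```

View pics/s7c.png

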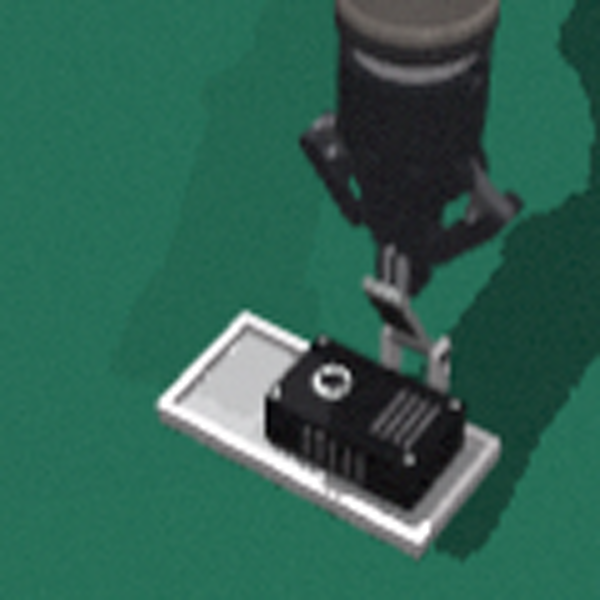

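>>> {"op": "play_rows", "data": {
  "commands": [
    [-0.004, 0, 0.001, 0],
    [-0.004, 0, 0.0015, 0],
    [-0.004, 0, 0.0015, 0],
    [-0.0035, 0, 0.002, 0],
    [-0.0035, 0, 0.0025, 0],
    [-0.0035, 0, 0.0025, 0],
    [-0.0035, 0, 0.003, 0],
    [-0.003, 0, 0.003, 0],
    [-0.003, 0, 0.0035, 0],
    [-0.0025, 0, 0.004, 0],
    [-0.002, 0, 0.004, 0],
    [-0.002, 0, 0.0035, 0]
  ]
}}

```text
t: 12.9
eef_pos: [0.5889, -0.0136, 0.2448]
tool_rot: [-0.0, 0.131, 0.991, 0.0]
contact_force: [-0.9, 0.0, 0.9]
gripper_width: 0.0
```

Run:
```python
from h import *
go(.025,-.004,.0525)
a=cam('scene','s8.png')
cv2.imwrite('pics/s8c.png',cv2.resize(a['frame'][135:255,270:390],None,fx=5,fy=5,interpolation=cv2.INTER_CUBIC))
```

```text
t 12.9 tip [ 0.5888 -0.0136  0.0718] local [0.0248 0.0016] toolY yaw 74.9 F [-0.95  0.03  0.86] g 1.414478061682276e-06 q [-0.34  0.56  0.34  1.91 -0.27  0.72  1.47]
need tool shift [-0.0056  0.0002  0.0193]
```

View pics/s8c.png

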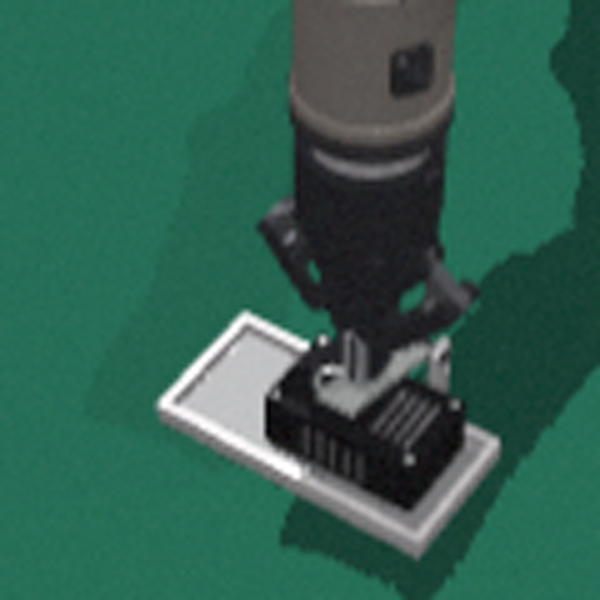

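>>> {"op": "play_rows", "data": {
  "commands": [
    [-0.002, 0, 0.003, 0],
    [-0.0015, 0, 0.003, 0],
    [-0.001, 0, 0.003, 0],
    [-0.001, 0, 0.003, 0],
    [0, 0, 0.003, 0],
    [0, 0, 0.002, 0],
    [0, 0, 0.001, 0],
    [0, 0, 0, 0]
  ]
}}

```text
t: 13.75
eef_pos: [0.594, -0.015, 0.2271]
tool_rot: [-0.0, 0.131, 0.991, -0.0]
contact_force: [0.4, 0.2, -0.0]
gripper_width: 0.001
```

>>> {"op": "play_rows", "data": {
  "commands": [
    [0, 0, 0.0005, 0],
    [0, 0, 0.0005, 0],
    [0, 0, 0, 0]
  ]
}}

```text
t: 14.05
eef_pos: [0.594, -0.0151, 0.2262]
tool_rot: [-0.0, 0.131, 0.991, 0.0]
contact_force: [0.5, 0.0, 0.1]
gripper_width: 0.005
```

>>> {"op": "play_rows", "data": {
  "commands": [
    [0, 0, 0.0005, 0],
    [0, 0, 0.0005, 0],
    [0, 0, 0, 0]
  ]
}}

```text
t: 14.35
eef_pos: [0.594, -0.0151, 0.2259]
tool_rot: [-0.0, 0.131, 0.991, 0.0]
contact_force: [-3.0, 0.0, 7.5]
gripper_width: -0.001
```

>>> {"op": "play_rows", "data": {
  "commands": [
    [0, 0, 0.0005, 0],
    [0, 0, 0, 0]
  ]
}}

```text
t: 14.55
eef_pos: [0.5941, -0.0151, 0.2258]
tool_rot: [-0.0, 0.131, 0.991, 0.0]
contact_force: [-3.5, -0.3, 11.9]
gripper_width: 0.003
```

>>> {"op": "play_rows", "data": {
  "commands": [
    [0, 0, -0.002, 0],
    [0, 0, -0.01, 0],
    [0, 0, -0.025, 0],
    [0, 0, -0.04, 0],
    [0.02, 0, -0.03, 0],
    [0.04, 0, -0.01, 0],
    [0.04, 0.02, 0, 0],
    [0.02, 0.045, 0, 0],
    [0, 0.045, 0, 0],
    [0, 0.045, 0, 0],
    [0, 0.045, 0, 0],
    [0, 0.045, 0, 0],
    [0, 0.045, 0, 0],
    [0, 0, 0, 0]
  ]
}}

```text
t: 15.95
eef_pos: [0.5531, 0.3039, 0.3418]
tool_rot: [0.0, 0.127, 0.992, 0.002]
contact_force: [-0.6, -0.3, 0.2]
gripper_width: -0.0
```

Run:
```python
from h import *
st()
a=cam('scene','s9.png');b=cam('top','t9.png')
cv2.imwrite('pics/s9c.png',np.hstack([cv2.resize(c['frame'][y:y+120,270:390],None,fx=3.3,fy=3.3,interpolation=cv2.INTER_CUBIC) for c,y in((a,150),(b,140))]))
np.set_printoptions(precision=4,suppress=True)
W=cloud(b);L=W[...,:2]-C0;lx=L@EX;ly=L@EY
for lo,hi in((-.04,-.02),(-.02,0),(0,.02),(.02,.045)):
  m=(abs(lx-.025)<.008)&(ly>lo)&(ly<hi);print('bar z',lo,m.sum(),np.median(W[...,2][m]))
m=(lx>-.025)&(lx<.065)&(abs(ly-.003)<.025)&(abs(lx-.025)>.016);print('module z',np.median(W[...,2][m]))
for th in(0,.05): 
  P=np.r_[C0+.025*EX+(.053-.088*np.cos(th))*EY,.0495+.088*np.sin(th)];print(th,proj(a,P),proj(b,P))
```

```text
t 15.95 tip [0.5533 0.3046 0.1688] local [0.3234 0.1172] toolY yaw 75.42 F [-0.64 -0.33  0.16] g -0.0002442873495269581 q [-0.83  0.48  0.31  1.74 -0.18  0.94  0.87]
bar z -0.04 38 0.052267116310397196
bar z -0.02 52 0.05267949375470357
bar z 0 53 0.05313711128082558
bar z 0.02 67 0.05287174188870118
module z 0.045504880998723796
0 [[335.2287 222.5527]] [[322.4346 176.9331]]
0.05 [[335.2618 221.4892]] [[322.3599 176.6523]]
```

View pics/s9c.png

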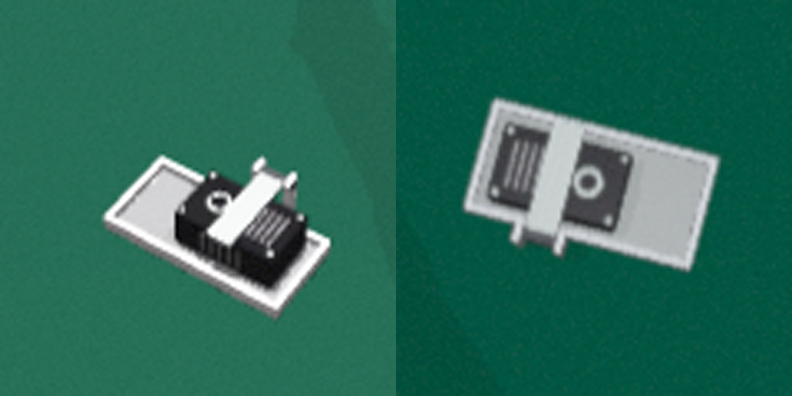

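View pics/t9.png

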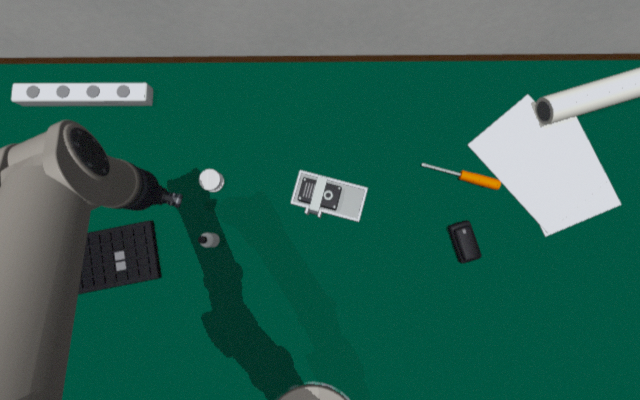

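Bar is level (top at 52–53 mm along its whole length). The module lies flat with its port up at about (329,195) in the top picture, and the bystanders have not moved. Handing in.

```bash
python3 -c "
from h import *
print(bot.hand_in())"
```

```text
the job is handed in; nothing more can be done
None
```

I pushed the module over with the closed fingers, and it fell into the empty bed with its round port facing up. Then I pushed the hold-down bar over in an arc until it met its hard stop, level across the module. I backed the arm well clear and handed the job in at about 16 s.

- **Module:** its top measures 45.5 mm above the bench against 45 mm expected, so it lies flat. I pushed it over at 20–30 mm/s, and the highest force read during the push was about 2 N.
- **Bar:** its top measures 52.3–53.1 mm along its length against 52.5 mm expected, so it is level. The force rose to about 12 N at the stop, a bit more than needed. That press was on the bar, which sits clear of the module.
- **Other things on the bench:** the spool, bottle, screwdriver and mouse are where they were in the top pictures before and after. I compared these by eye only.

No check failed. One pair of scene-camera tray corners was off because the hidden corner could not be read, so I used the top camera for the tray's position.

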